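# Couple the gas ring to its outlet and latch the clamp

### The job

Connect the gas ring to the gas outlet: slide the ring's tube gently along its fork until its flange sits flat against the outlet's flange, swing the hinged half-ring clamp over both flanges and press it down onto its rubber pad, then push the latch lever over until its hook holds the clamp down tight. Tighten by feel: push the lever's top bar with a firm 15 N or so and stop there, for the pad is spoiled by forcing. Leave the pan, bowls and spoon holder alone.

Things in the scene. Friction and masses are not known exactly. Their poses are not given: they have to be found in the camera images.
- outlet: Fixed gas outlet: steel base plate 150 x 150 x 8 mm with a brass pipe (diameter 22, axis 60 above the counter) along its own y. Origin: on the counter, under the centre of the pipe's flange face; z up. From the flange the pipe runs 105 mm to +y and bends down into the counter (valve handle on top, 96 high). The clamp is hinged on the +x side, the latch pivots on the -x side.
- outlet_face (a point): Centre of the face of the outlet's flange (diameter 48, 7 thick), 60 mm above the counter; the face looks to the outlet's -y.
- fork (a point): Middle of the steel fork that guides the gas ring's tube, 67 mm to -y of the outlet's flange face, at the height of the pipe's axis: two walls 25 apart in x, 66 high, 10 long in y. Fixed to the outlet.
- gas_ring: Loose black gas ring on four feet, 0.65 to 1.05 kg, with a straight feed tube (diameter 22, axis 60 mm above the counter) along own y that lies in the fork and ends in a flange. Origin: on the counter under the centre of the flange's face; axes parallel to the outlet's within 0.02 rad. It starts 15 to 40 mm short of the outlet's flange. Sliding it takes under 12 N.
- ring_face (a point): Centre of the face of the gas ring's flange (diameter 48, 7 thick); it looks to +y, at the outlet's face. Keep the push between the flanges under 40 N. The clamp's groove is 18 mm wide for the two flanges' 14, so a gap above 2 mm stops the clamp.
- ring_tube (a point): Point on the axis of the gas ring's tube, 105 mm behind (to -y of) its flange's face: the free stretch to grip or push; bare tube from 80 to 135 mm behind the face.
- burner (a point): Middle of the pan support (diameter 162) on top of the gas ring, 98 mm above the counter, 220 mm behind the flange's face.
- clamp_swing (a joint): Hinge of the clamp. 0 = closed and level; grows as the ear swings up and away to +x; starts at 1.75 to 2.05 rad (leaning back past upright). Stiff, stays where it is left (2 to 4 N at the ear). Seated when the ear's underside meets the rubber pad below it, at -0.02 to +0.03 rad: the pad is worn by an unknown amount (its top 58.8 to 61.8 mm above the counter).
- clamp_hinge (a point): Middle of the clamp's hinge line, which runs along the outlet's y, at 38 mm to +x of the pipe's axis and 60 mm above the counter. The clamp is a steel upper half ring, 24 wide in y, outer radius 31, inner 26, with cheeks in to radius 15; closed, it is centred on the pipe's axis over the two flanges.
- clamp: The clamp. Its flat ear is 67 to 92 mm from the hinge line, 20 wide in y, 8.5 thick. Origin on the hinge line. Closed, the ear lies to the outlet's -x, its underside in the level plane through the hinge line. When closing, push its upper (open: far) face.
- ear_tip (a point): Middle of the outer end of the ear's top (the face that is up when closed), 92 mm from the hinge line and 8.5 above the plane through it.
- latch_swing (a joint): Pivot of the latch lever. 0 = upright, positive = leaning to +x over the clamp, to 0.62 at most; starts at -0.85 to -0.6 (leaning out to -x). Stiff, stays where it is left (3 to 4 N at the bar swings it). With the clamp seated its hook passes over the ear at 0 and bites at 0.15 to 0.45 rad, earlier on a thick pad; then the push rises steadily.
- latch_pivot (a point): Middle of the latch's pivot line, which runs along the outlet's y, at 56 mm to -x of the pipe's axis and 30 mm above the counter. If the clamp is not pressed down onto its pad first, the hook strikes the ear's end and jams.
- latch: The latch lever. Its hook is a round cross pin (diameter 8) between the lever's two fork arms, 45 mm from the pivot; it rides over the ear's top and wedges it down. Origin on the pivot line, own z along the lever. More than 62 N from hook to ear crushes the pad.
- latch_bar (a point): Centre of the lever's round top bar (diameter 10, 44 long in y), 105 mm from the pivot; below it down to 55 mm a handle plate 33 wide in y and 6 thick. Tight at 12 to 18 N of push square to the lever near the bar; it holds by friction when let go. Never push clamp or latch with more than 40 N.
- pan: Black frying pan, diameter 210, 42 high, with a straight handle; bystander. Origin under its middle.
- bowl_a: White enamel bowl, diameter 140, 55 high; bystander. Origin under its middle.
- bowl_b: Smaller blue enamel bowl, diameter 120, 50 high; bystander. Origin under its middle.
- spoon_holder: Grey plastic spoon holder, diameter 92, 120 high, spoons reaching 225 high; bystander. Origin under its middle.

How it is judged:
On the way, in this order (a step that is already met when the one before it is completed fails the run):
1. the gas ring's flange sits against the outlet's flange (gap under 3 mm) while the clamp is still open (y of ring_face in the frame of outlet_face above -0.003 m and distance between ring_face and outlet_face below 0.006 m and value of joint clamp_swing above 0.5 rad), for 0.2 s.
2. the clamp is swung over both flanges and down onto its pad (joint under 0.06 rad) (y of ring_face in the frame of outlet_face above -0.003 m and value of joint clamp_swing below 0.06 rad), for 0.2 s.
3. the latch hook holds the clamp's ear down with more than 16 N (value of joint clamp_swing below 0.06 rad and contact force between latch and clamp above 16 N), for 0.3 s.
At the end, for the whole second after the job is handed in: The two flanges face each other with a gap under 3 mm (centres within 6 mm), the clamp is closed over them (joint under 0.06 rad), the latch lever leans over it (joint above 0.1 rad) and its hook still presses the ear down with more than 16 N, with the robot away and the gas ring at rest (all of step 3 and y of ring_face in the frame of outlet_face above -0.003 m and distance between ring_face and outlet_face below 0.006 m and value of joint latch_swing above 0.1 rad and linear speed of gas_ring below 0.01 m/s); the robot touches nothing.
It fails at once if the latch is forced: hook presses the ear with more than 62 N (contact force between latch and clamp above 62 N).
It fails at once if the robot pushes the outlet, clamp or latch with more than 40 N (contact force between any of the arm, the fingers and outlet above 40 N).
It fails at once if the gas ring is rammed against the outlet with more than 40 N (contact force between gas_ring and outlet above 40 N).
It fails at once if the pan, a bowl or the spoon holder is pushed more than 30 mm (distance of any of pan, bowl_a, bowl_b, spoon_holder from where it was at the start of the episode above 0.03 m).
It also fails if it takes over 72 s, if anything falls off the work surface, if the arm or the gripper's body presses on something with over 40 N, if the wrist force passes 120 N, or if a joint passes its speed limit or range.

### The arm

A 6-joint arm with a two-finger parallel gripper is mounted at the origin on the work surface. World frame = base frame: x ahead of the robot, y to its left, z up, the work surface at z = 0. Lengths are in m, angles in rad, forces in N, time in s.
With the tool pointing down it reaches from about 0.425 to 0.95 m from the base axis. Payload 3.5 kg.
Tool frame: the origin (TCP) lies midway between the tips of the shut fingers; the grasp point (between the pads) lies 19 mm behind it; z points along the fingers, y is the line along which they close (so a half turn about z gives the same grasp; the last joint's range is limited). The gripper opens to 85 mm and grips with 20 to 120 N. Pads are 22 mm wide; open, the fingers measure 114 mm over their backs; the gripper's body (76 mm by 85 mm) begins 54 mm behind the grasp point. The pads swing forward as they close: fully open they stand 13 mm farther back than shut.
Start: joints at [1.012, 0.286, 1.577, -0, 1.279, -0.15], TCP at [0.268, 0.619, 0.231] pointing down, gripper open.
Joint ranges: [-2.77, 2.77], [-0.9, 2.22], [0.21, 2.48], [-1.53, 4.67], [0.24, 2.81], [-2.84, 2.84]. Speed limits (rad/s): [2.79, 2.79, 3.14, 3.14, 3.14, 3.14].

### API

Orientations are given as a unit quaternion [x, y, z, w].
In Python, from plant import * gives the robot as it stands.
- The arm moves only by the tool move_arm, never from a script. Its argument "moves" is a list of rows, each a list of 3 entries, a list of its own where there are three numbers: the opening, from 0 (shut) to 1 (fully open), then the shift along the tool's x, y, z in m, then the turn, a rotation vector about the tool's x, y, z in rad. A call has exactly 10 rows; each row shifts and turns the commanded pose from where the row before left it, along the tool's axes as they then stand; what a row does not reach is not made up. A row lasts 1/12 s, in which the tool goes at most 41.7 mm and 7.16 degrees, less where a joint would pass 70% of its speed; a pose out of reach is approached as far as the arm can. A call is refused whole if a number of a shift passes 0.0417 or a number of a turn 0.125, either way. A call with a gripper value outside its range is refused whole. The fingers move at their own pace and stop on an object; "grip_force" is the grip in N (left out, the last holds). Time passes only in rows, so rows that do not move let the fingers close, or fill a call up. It gives the time, the measured TCP pose, the force, the opening and the grip force at its end, in the units of the state.
- get_state(): the state, without advancing time (a new reading comes with each control period).
- read_camera(name): name is "side" or "top"; returns the picture (480x640x3 uint8, red, green, blue); there is no depth.
- camera_params(name): a dict with "fx", "fy", "cx", "cy" (pixels), "k1" (the pictures are not rectified: a ray, as slopes to the right and down, at radius r is drawn at 1 + k1 r^2 times it, then the intrinsics apply), "rvec" (rotation vector, rad) and "tvec" (3), from world to camera coordinates, as OpenCV has them. Camera axes: x right, y down, z forward; pixel columns grow to the right and rows downward; lengths in m; the calibration is good to about 2 mm. A picture is of the moment at which its call begins. camera_params takes no time and is no camera call.
- sign_off(): hands the job in; it is judged then, once.
The state is a dict: "time": time; "qpos": joint angles; "dq": joint speeds; "joint_efforts": joint torques, N m; "eef_pos": TCP position; "tcp_rot": TCP orientation; "contact_force": force on the tool from outside, world axes, zero at the start; "wrist_torque": the same for the moment, N m; "opening": opening from 0.0 (shut) to 1.0 (fully open); "finger_force": force on a finger pad.
Only numpy, scipy, OpenCV 4.12 (cv2) and the standard library are available. Lean on these libraries where they do the work, as an engineer would, in place of code of your own. Each camera call takes 0.05 s, during which the arm holds its last target. There are 200 camera calls.

## Working session

There is one attempt and no reset: what is moved stays moved. The work goes in short steps, Python scripts to look and compute and a tool call to move; the robot and the scene stay as the last step left them, time stands still between calls to the robot, and variables do not carry over. Pictures are saved under pics/ and viewed, at most 10 in all, crops included, and the job is handed in when it is done.

Besides the shell and the picture viewer there is one more tool, called as name([rows], argument=value, ...), one row to a line, values as JSON. move_arm: Moves the arm, as the interface text tells. Its arguments: {"type":"object","properties":{"moves":{"type":"array"},"grip_force":{"type":"number"}},"required":["moves"]}

```bash
mkdir -p pics; cat > h.py <<'E'
import numpy as np, cv2
from plant import *
from scipy.spatial.transform import Rotation as R
def cam(n):
    p=camera_params(n); K=np.array([[p['fx'],0,p['cx']],[0,p['fy'],p['cy']],[0,0,1.]])
    return K,np.array([p['k1'],0,0,0,0.]),np.array(p['rvec'],float).ravel(),np.array(p['tvec'],float).ravel()
def ray(n,uv):
    K,d,r,t=cam(n); x=cv2.undistortPoints(np.array(uv,float).reshape(-1,1,2),K,d).reshape(-1,2)
    M=cv2.Rodrigues(r)[0]; D=np.c_[x,np.ones(len(x))]@M
    return -M.T@t,D
def onplane(n,uv,z):
    c,D=ray(n,uv); return c+D*((z-c[2])/D[:,2])[:,None]
def proj(n,P):
    K,d,r,t=cam(n); return cv2.projectPoints(np.array(P,float).reshape(-1,1,3),r,t,K,d)[0].reshape(-1,2)
def tri(a,uva,b,uvb):
    ca,Da=ray(a,uva); cb,Db=ray(b,uvb); out=[]
    for d,e in zip(Da,Db):
        s=np.linalg.lstsq(np.c_[d,-e],cb-ca,rcond=None)[0]; p,q=ca+s[0]*d,cb+s[1]*e
        out.append(np.r_[(p+q)/2,np.linalg.norm(p-q)])
    return np.array(out)
def snap(n,f,crop=None,s=1):
    im=read_camera(n)[:,:,::-1].copy()
    if crop: im=im[crop[1]:crop[3],crop[0]:crop[2]]
    if s!=1: im=cv2.resize(im,None,fx=s,fy=s,interpolation=cv2.INTER_CUBIC)
    cv2.imwrite('pics/'+f,im); return im
E
python3 - <<'E'
from h import *
for n in('top','side'):
    cv2.imwrite(f'pics/{n}0.png',read_camera(n)[:,:,::-1]); print(n,cam(n),ray(n,[[320,240]]))
print(get_state())
E
```

```text
top (array([[597.88909214,   0.        , 323.0149866 ],
       [  0.        , 597.88909214, 243.2464463 ],
       [  0.        ,   0.        ,   1.        ]]), array([-0.14840241,  0.        ,  0.        ,  0.        ,  0.        ]), array([ 2.16980531, -2.1447435 ,  0.14207689]), array([-0.02066988,  0.51259783,  1.57029943])) (array([ 0.30879715, -0.00957734,  1.62282984]), array([[ 0.13258678,  0.00190255, -0.99119728]]))
side (array([[584.90269372,   0.        , 322.71114643],
       [  0.        , 584.90269372, 236.36004098],
       [  0.        ,   0.        ,   1.        ]]), array([-0.09742122,  0.        ,  0.        ,  0.        ,  0.        ]), array([ 2.04108433, -0.51765037,  0.32670735]), array([-0.42569716,  0.19978307,  1.2368073 ])) (array([-0.11553474, -1.05201058,  0.79419715]), array([[ 0.42522666,  0.7539706 , -0.50077024]]))
{'time': 0.1, 'qpos': array([ 1.01199504e+00,  2.87156546e-01,  1.57803614e+00,  3.25332221e-06,
        1.27859528e+00, -1.50025599e-01]), 'dq': array([-0.00083349, -0.00095668, -0.00308997, -0.0014034 , -0.00122899,
       -0.00109854]), 'joint_efforts': array([ 3.03293054e-04, -4.07298160e+01, -2.93696916e+01, -1.73463923e-04,
        3.42998064e-03,  2.55918491e-05]), 'eef_pos': array([0.26797216, 0.61888054, 0.23002951]), 'tcp_rot': array([ 2.02968122e-01,  9.79184731e-01, -1.02889827e-03, -3.82391964e-04]), 'contact_force': array([-0.0836986 , -0.20848568, -0.33274066]), 'wrist_torque': array([-0.08308166,  0.03136117,  0.01896421]), 'finger_force': 0.0, 'opening': 0.9993423357904296}
```

View pics/top0.png

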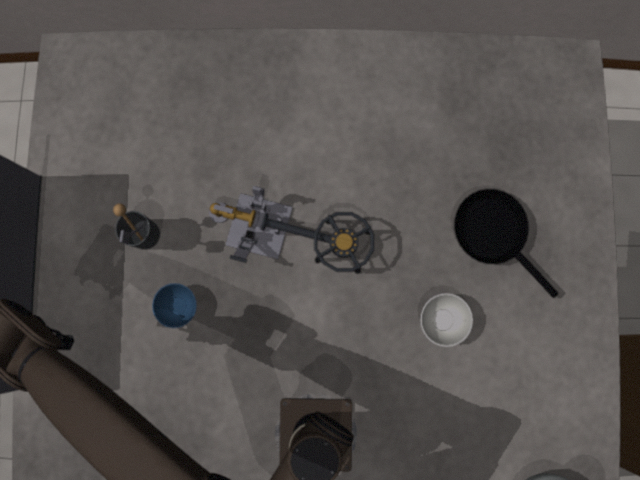

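View pics/side0.png

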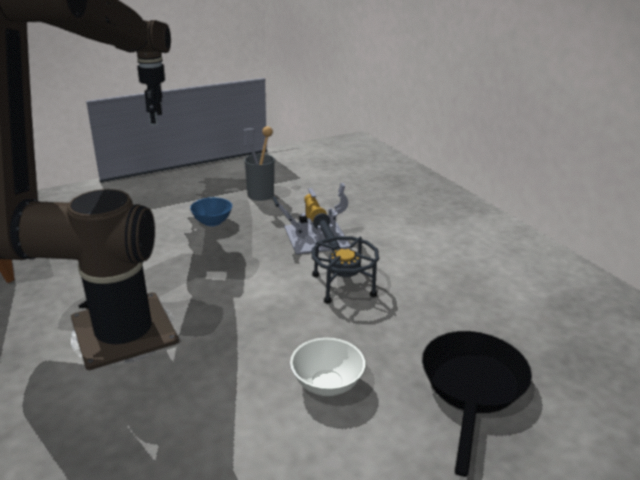

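The top view shows the burner at (344,242), the tube running left to the outlet at about (258,217), the clamp ear at the top (far from the robot) and the latch at (240,258). The side view has the outlet at about (320,220). I'll zoom in on both.

```bash
python3 - <<'E'
from h import *
a=cv2.imread('pics/top0.png')[175:285,200:385]; cv2.imwrite('pics/top0c.png',cv2.convertScaleAbs(cv2.resize(a,None,fx=4.3,fy=4.3,interpolation=cv2.INTER_CUBIC),alpha=1.8))
a=cv2.imread('pics/side0.png')[175:305,265:390]; cv2.imwrite('pics/side0c.png',cv2.convertScaleAbs(cv2.resize(a,None,fx=4.6,fy=4.6,interpolation=cv2.INTER_CUBIC),alpha=1.6))
E
```

```text
(no output)
```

View pics/top0c.png

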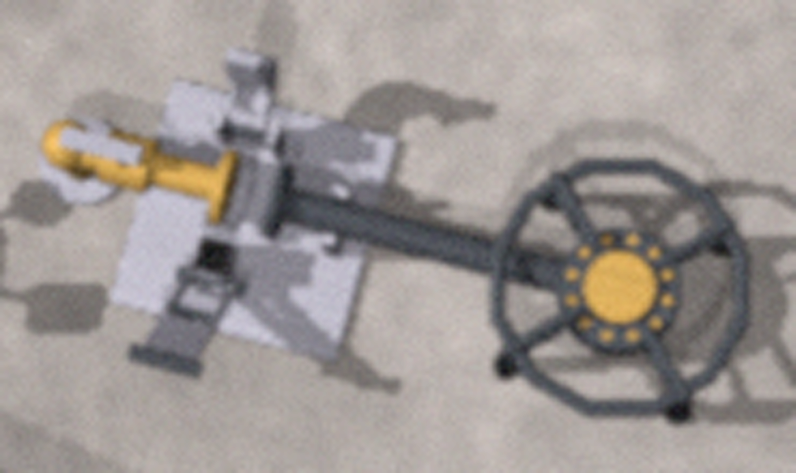

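View pics/side0c.png

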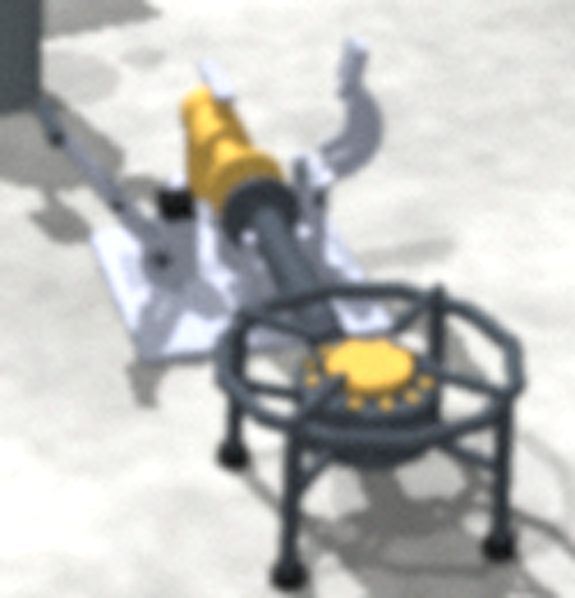

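Top crop (scale 4.3, offset 200,175):
- Base-plate corners are at (178,80), (398,137), (335,358) and (112,300).
- The brass flange's right edge runs (238,152)–(220,222).
- The dark ring flange spans x≈262–290.
- The latch bar runs (130,352)–(202,370) and the burner cap is at (620,287).

In the side crop the latch bar is at about (45,115) and the clamp ear tip is at about (355,45).

```bash
python3 - <<'E'
from h import *
np.set_printoptions(precision=4,suppress=True)
T=lambda p:np.array(p,float)/4.3+[200,175]
S=lambda p:np.array(p,float)/4.6+[265,175]
pl=onplane('top',T([[178,80],[398,137],[335,358],[112,300]]),.008);print('plate',pl, pl.mean(0), np.linalg.norm(np.diff(pl[[0,1,2,3,0]],axis=0),axis=1))
e=pl[[0,3]].mean(0)-pl[[1,2]].mean(0); e2=pl[[0,1]].mean(0)-pl[[3,2]].mean(0)
print('yaw',-np.arctan2(e[0],e[1]),np.arctan2(e2[1],e2[0]))
fl=onplane('top',T([[238,152],[220,222],[290,168],[272,235],[264,163],[250,230]]),.06);print('flange',fl)
print('tube pts', onplane('top',T([[330,192],[322,228],[480,232],[470,266]]),.06))
print('cap',onplane('top',T([[620,287]]),.09), 'support ring',onplane('top',T([[620,287]]),.098))
# gold cap centroid top
im=cv2.imread('pics/top0.png');hsv=cv2.cvtColor(im,cv2.COLOR_BGR2HSV)
m=cv2.inRange(hsv,(12,120,60),(35,255,255))
n,l,st,c=cv2.connectedComponentsWithStats(m)
for i in range(1,n):
    if st[i,4]>30: print('gold',c[i],st[i])
print('bar',tri('top',T([[166,361]]),'side',S([[45,115]])), 'onplane .11',onplane('top',T([[130,352],[202,370]]),.11))
print('ear',tri('top',T([[245,58]]),'side',S([[350,42]])), onplane('top',T([[228,52],[262,62]]),.145))
E
```

```text
plate [[0.6515 0.2121 0.008 ]
 [0.6157 0.07   0.008 ]
 [0.4734 0.1072 0.008 ]
 [0.5086 0.2499 0.008 ]] [0.5623 0.1598 0.008 ] [0.1466 0.1471 0.147  0.1478]
yaw -0.24417026352724275 -0.25744163886114946
flange [[0.5954 0.1663 0.06  ]
 [0.5514 0.1762 0.06  ]
 [0.5857 0.1338 0.06  ]
 [0.5437 0.1439 0.06  ]
 [0.5886 0.15   0.06  ]
 [0.5467 0.1576 0.06  ]]
tube pts [[0.5709 0.1087 0.06  ]
 [0.5484 0.1132 0.06  ]
 [0.547  0.0159 0.06  ]
 [0.5259 0.0218 0.06  ]]
cap [[ 0.51   -0.0692  0.09  ]] support ring [[ 0.509  -0.0689  0.098 ]]
gold [235.3582 214.541 ] [210 204  45  22 268]
gold [343.7682 241.4091] [336 233  17  17 220]
bar [[0.4563 0.2001 0.119  0.006 ]] onplane .11 [[0.4651 0.2218 0.11  ]
 [0.4549 0.1786 0.11  ]]
ear [[0.6317 0.1559 0.1467 0.0086]] [[0.6395 0.1643 0.145 ]
 [0.6337 0.1441 0.145 ]]
```

move_arm([
  [1,[0,0,0],[0,0,0.125]],
  [1,[0,0,0],[0,0,0.125]],
  [1,[0,0,0],[0,0,0.125]],
  [1,[0,0,0],[0,0,0.125]],
  [1,[0,0,0],[0,0,0.125]],
  [1,[0,0,0],[0,0,0.125]],
  [1,[0,0,0],[0,0,0.125]],
  [1,[0,0,0],[0,0,0.125]],
  [1,[0,0,0],[0,0,0.125]],
  [1,[0,0,0],[0,0,0.125]],
], grip_force=20)

```text
time: 0.93
eef_pos: [0.268, 0.619, 0.2305]
tcp_rot: [0.74, 0.673, -0.001, 0.0]
contact_force: [0.3, -0.2, -1.1]
opening: 0.999
finger_force: 0.0
```

move_arm([
  [1,[0,0,0],[0,0,0.082]],
  [1,[0,0,0],[0,0,0.08]],
  [1,[-0.03,0.025,0],[0,0,0]],
  [1,[-0.03,0.025,0],[0,0,0]],
  [1,[-0.03,0.025,0],[0,0,0]],
  [1,[-0.03,0.025,0],[0,0,0]],
  [1,[-0.03,0.025,0],[0,0,0]],
  [1,[-0.03,0.025,0],[0,0,0]],
  [1,[-0.03,0.025,0],[0,0,0]],
  [1,[-0.03,0.025,0],[0,0,0]],
])

```text
time: 1.77
eef_pos: [0.4028, 0.3355, 0.2309]
tcp_rot: [0.79, 0.614, -0.0, -0.0]
contact_force: [0.8, 0.1, 0.0]
opening: 1.0
finger_force: 0.0
```

```bash
cat >> h.py <<'E'
O=np.array([.5734,.1713,0.]); YAW=-.25
RO=R.from_euler('z',YAW).as_matrix()
def where():
    s=get_state(); q=R.from_quat(s['tcp_rot']); p=np.array(s['eef_pos'])
    print('t %.2f'%s['time'],'TCP',p.round(4),'in outlet mm',(RO.T@(p-O)*1e3).round(1),'F outlet',(RO.T@s['contact_force']).round(1),'ff %.1f op %.3f'%(s['finger_force'],s['opening']))
    M=RO.T@q.as_matrix(); print('tool axes in outlet x,y,z:',M.T.round(3).tolist()); return s,q,p
def to(x,y,z,Rt=None):
    s,q,p=where(); t=O+RO@np.array([x,y,z])
    print('shift tool mm',(q.as_matrix().T@(t-p)*1e3).round(1))
    if Rt is not None: print('turn',(q.inv()*R.from_matrix(RO@Rt)).as_rotvec().round(3))
DOWN=np.array([[0,1,0],[1,0,0],[0,0,-1.]])
E
python3 -c "
from h import *
to(.0015,-.127,.1,DOWN)"
```

```text
t 1.77 TCP [0.4028 0.3355 0.2309] in outlet mm [-206.   116.9  230.9] F outlet [0.8 0.3 0. ] ff 0.0 op 1.000
tool axes in outlet x,y,z: [[-0.0, 1.0, -0.0], [1.0, 0.0, -0.0], [-0.0, -0.0, -1.0]]
shift tool mm [-243.9  207.4  130.9]
turn [-0.  0.  0.]
```

move_arm([
  [1,[-0.0305,0.026,0],[0,0,0]],
  [1,[-0.0305,0.026,0],[0,0,0]],
  [1,[-0.0305,0.026,0],[0,0,0]],
  [1,[-0.0305,0.026,0],[0,0,0]],
  [1,[-0.0305,0.026,0],[0,0,0]],
  [1,[-0.0305,0.026,0],[0,0,0]],
  [1,[-0.0305,0.026,0],[0,0,0]],
  [1,[-0.0305,0.026,0],[0,0,0]],
  [1,[0,0,0.03],[0,0,0]],
  [1,[0,0,0.02],[0,0,0]],
])

```text
time: 2.6
eef_pos: [0.5448, 0.0469, 0.1806]
tcp_rot: [0.791, 0.612, 0.0, 0.0]
contact_force: [-0.7, 0.1, -0.2]
opening: 1.001
finger_force: 0.0
```

```bash
python3 -c "
from h import *
to(.0015,-.127,.041,DOWN)
a=read_camera('side')[175:305,255:395,::-1]; cv2.imwrite('pics/side1.png',cv2.convertScaleAbs(cv2.resize(a,None,fx=4,fy=4,interpolation=cv2.INTER_CUBIC),alpha=1.6))"
```

```text
t 2.60 TCP [0.5448 0.0469 0.1806] in outlet mm [   3.  -127.6  180.6] F outlet [-0.7 -0.1 -0.2] ff 0.0 op 1.001
tool axes in outlet x,y,z: [[0.004, 1.0, 0.0], [1.0, -0.004, 0.001], [0.001, 0.0, -1.0]]
shift tool mm [  0.5  -1.7 139.6]
turn [ 0.001 -0.    -0.004]
```

View pics/side1.png

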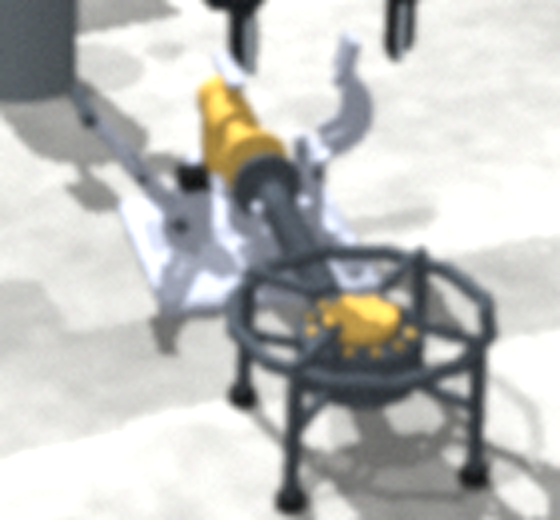

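The open fingers at (243,60) and (398,50) straddle the tube below, clear of fork and clamp. I'll go down.

move_arm([
  [1,[0,-0.0015,0.03],[0,0,0]],
  [1,[0,0,0.03],[0,0,0]],
  [1,[0,0,0.03],[0,0,0]],
  [1,[0,0,0.03],[0,0,0]],
  [1,[0,0,0.02],[0,0,0]],
  [1,[0,0,0],[0,0,0]],
  [0.5,[0,0,0],[0,0,0]],
  [0.5,[0,0,0],[0,0,0]],
  [0.5,[0,0,0],[0,0,0]],
  [0.4,[0,0,0],[0,0,0]],
])

```text
time: 3.48
eef_pos: [0.544, 0.0498, 0.0435]
tcp_rot: [0.79, 0.613, 0.001, 0.001]
contact_force: [0.1, -1.2, -0.6]
opening: 0.459
finger_force: 0.0
```

move_arm([
  [0.35,[0,0,0],[0,0,0]],
  [0.3,[0,0,0],[0,0,0]],
  [0.28,[0,0,0],[0,0,0]],
  [0.26,[0,0,0],[0,0,0]],
  [0.24,[0,0,0],[0,0,0]],
  [0.22,[0,0,0],[0,0,0]],
  [0.2,[0,0,0],[0,0,0]],
  [0.18,[0,0,0],[0,0,0]],
  [0.16,[0,0,0],[0,0,0]],
  [0.14,[0,0,0],[0,0,0]],
])

```text
time: 4.32
eef_pos: [0.5408, 0.0504, 0.0412]
tcp_rot: [0.79, 0.613, -0.001, -0.002]
contact_force: [-5.1, 2.0, 4.3]
opening: 0.249
finger_force: 19.5
```

```bash
python3 -c "
from h import *
where()"
```

```text
t 4.32 TCP [0.5408 0.0504 0.0412] in outlet mm [  -1.7 -125.2   41.2] F outlet [-5.5  0.7  4.3] ff 19.5 op 0.249
tool axes in outlet x,y,z: [[0.001, 1.0, 0.0], [1.0, -0.001, -0.005], [-0.005, 0.0, -1.0]]
```

Gripped, with a 5 N sideways load. I'll ease it and start sliding.

move_arm([
  [0.14,[0,-0.001,0],[0,0,0]],
  [0.14,[0,-0.001,0],[0,0,0]],
  [0.14,[0.001,0,0],[0,0,0]],
  [0.14,[0.0015,0,0],[0,0,0]],
  [0.14,[0.0015,0,0],[0,0,0]],
  [0.14,[0.0015,0,0],[0,0,0]],
  [0.14,[0.0015,0,0],[0,0,0]],
  [0.14,[0.0015,0,0],[0,0,0]],
  [0.14,[0.0015,0,0],[0,0,0]],
  [0.14,[0,0,0],[0,0,0]],
])

```text
time: 5.15
eef_pos: [0.5431, 0.0603, 0.0414]
tcp_rot: [0.79, 0.614, 0.0, 0.0]
contact_force: [-0.9, -3.1, -0.8]
opening: 0.251
finger_force: 19.6
```

```bash
python3 -c "
from h import *
where()"
```

```text
t 5.15 TCP [0.5431 0.0603 0.0414] in outlet mm [  -1.9 -115.    41.4] F outlet [-0.1 -3.2 -0.8] ff 19.6 op 0.251
tool axes in outlet x,y,z: [[-0.0, 1.0, 0.0], [1.0, 0.0, 0.0], [0.0, 0.0, -1.0]]
```

move_arm([
  [0.14,[0.001,0,0],[0,0,0]],
  [0.14,[0.001,0,0],[0,0,0]],
  [0.14,[0.001,0,0],[0,0,0]],
  [0.14,[0.001,0,0],[0,0,0]],
  [0.14,[0.001,0,0],[0,0,0]],
  [0.14,[0.001,0,0],[0,0,0]],
  [0.14,[0,0,0],[0,0,0]],
  [0.14,[0,0,0],[0,0,0]],
  [0.14,[0,0,0],[0,0,0]],
  [0.14,[0,0,0],[0,0,0]],
])

```text
time: 5.98
eef_pos: [0.5444, 0.066, 0.0414]
tcp_rot: [0.79, 0.613, 0.0, -0.0]
contact_force: [-1.1, -3.1, 0.0]
opening: 0.249
finger_force: 19.6
```

```bash
python3 -c "
from h import *
where()"
```

```text
t 5.98 TCP [0.5444 0.066  0.0414] in outlet mm [  -2.  -109.2   41.4] F outlet [-0.3 -3.2  0. ] ff 19.6 op 0.249
tool axes in outlet x,y,z: [[0.0, 1.0, 0.0], [1.0, -0.0, -0.0], [-0.0, 0.0, -1.0]]
```

move_arm([
  [0.14,[0.001,0,0],[0,0,0]],
  [0.14,[0.001,0,0],[0,0,0]],
  [0.14,[0.001,0,0],[0,0,0]],
  [0.14,[0.001,0,0],[0,0,0]],
  [0.14,[0,0,0],[0,0,0]],
  [0.14,[0,0,0],[0,0,0]],
  [0.14,[0,0,0],[0,0,0]],
  [0.14,[0,0,0],[0,0,0]],
  [0.14,[0,0,0],[0,0,0]],
  [0.14,[0,0,0],[0,0,0]],
])

```text
time: 6.82
eef_pos: [0.5454, 0.0698, 0.0414]
tcp_rot: [0.79, 0.613, 0.0, -0.0]
contact_force: [-1.5, -2.3, -0.5]
opening: 0.25
finger_force: 19.6
```

move_arm([
  [0.14,[0.001,0,0],[0,0,0]],
  [0.14,[0.001,0,0],[0,0,0]],
  [0.14,[0.001,0,0],[0,0,0]],
  [0.14,[0,0,0],[0,0,0]],
  [0.14,[0,0,0],[0,0,0]],
  [0.14,[0,0,0],[0,0,0]],
  [0.14,[0,0,0],[0,0,0]],
  [0.14,[0,0,0],[0,0,0]],
  [0.14,[0,0,0],[0,0,0]],
  [0.14,[0,0,0],[0,0,0]],
])

```text
time: 7.65
eef_pos: [0.5462, 0.0727, 0.0414]
tcp_rot: [0.79, 0.613, 0.0, -0.0]
contact_force: [-2.5, -3.0, 0.1]
opening: 0.247
finger_force: 19.6
```

```bash
python3 -c "
from h import *
where()"
```

```text
t 7.65 TCP [0.5462 0.0727 0.0414] in outlet mm [  -2.  -102.3   41.4] F outlet [-1.6 -3.5  0.1] ff 19.6 op 0.247
tool axes in outlet x,y,z: [[0.0, 1.0, 0.0], [1.0, -0.0, 0.0], [0.0, 0.0, -1.0]]
```

move_arm([
  [0.14,[0.001,0,0],[0,0,0]],
  [0.14,[0.001,0,0],[0,0,0]],
  [0.14,[0.001,0,0],[0,0,0]],
  [0.14,[0,0,0],[0,0,0]],
  [0.14,[0,0,0],[0,0,0]],
  [0.14,[0,0,0],[0,0,0]],
  [0.14,[0,0,0],[0,0,0]],
  [0.14,[0,0,0],[0,0,0]],
  [0.14,[0,0,0],[0,0,0]],
  [0.14,[0,0,0],[0,0,0]],
])

```text
time: 8.48
eef_pos: [0.5469, 0.0756, 0.0413]
tcp_rot: [0.79, 0.613, 0.0, -0.0]
contact_force: [-1.6, -3.1, 0.0]
opening: 0.247
finger_force: 19.6
```

```bash
python3 -c "
from h import *
where()"
```

```text
t 8.48 TCP [0.5469 0.0756 0.0413] in outlet mm [ -2.  -99.3  41.3] F outlet [-0.8 -3.4  0. ] ff 19.6 op 0.247
tool axes in outlet x,y,z: [[0.0, 1.0, 0.0], [1.0, -0.0, -0.0], [-0.0, 0.0, -1.0]]
```

move_arm([
  [0.14,[0.001,0,0],[0,0,0]],
  [0.14,[0.001,0,0],[0,0,0]],
  [0.14,[0,0,0],[0,0,0]],
  [0.14,[0,0,0],[0,0,0]],
  [0.14,[0,0,0],[0,0,0]],
  [0.14,[0,0,0],[0,0,0]],
  [0.14,[0,0,0],[0,0,0]],
  [0.14,[0,0,0],[0,0,0]],
  [0.14,[0,0,0],[0,0,0]],
  [0.14,[0,0,0],[0,0,0]],
])

```text
time: 9.32
eef_pos: [0.5474, 0.0774, 0.0413]
tcp_rot: [0.79, 0.613, -0.0, 0.0]
contact_force: [-0.7, -3.5, -0.0]
opening: 0.25
finger_force: 19.6
```

```bash
python3 -c "
from h import *
where()
a=read_camera('side')[175:305,255:395,::-1]; b=read_camera('top')[175:285,200:385,::-1]
a=cv2.resize(a[:90],None,fx=5,fy=5,interpolation=cv2.INTER_CUBIC); b=cv2.resize(b[15:85,0:140],None,fx=5,fy=5,interpolation=cv2.INTER_CUBIC)[:150*2]
c=np.zeros((600,800,3),np.uint8); a=a[:300,:700]; c[:300,:700]=a; c[300:600,:700]=b; cv2.imwrite('pics/m2.png',cv2.convertScaleAbs(c,alpha=1.7))"
```

```text
t 9.32 TCP [0.5474 0.0774 0.0413] in outlet mm [ -2.  -97.4  41.3] F outlet [ 0.2 -3.5 -0. ] ff 19.6 op 0.250
tool axes in outlet x,y,z: [[-0.0, 1.0, -0.0], [1.0, 0.0, -0.0], [-0.0, -0.0, -1.0]]
```

View pics/m2.png

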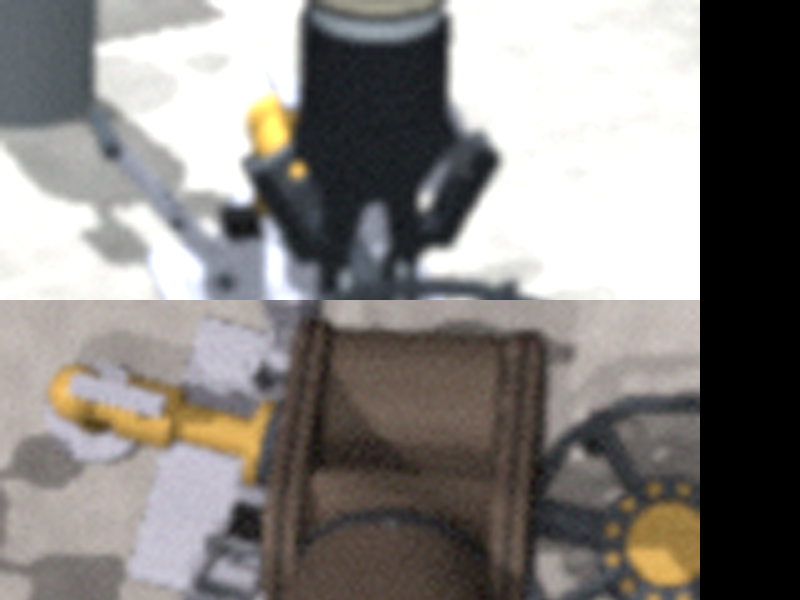

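The top half shows the dark ring flange at about (272,430), nearly against the brass one. The burner has moved about 30 mm, so the grip isn't slipping. I'll creep on by feel.

move_arm([
  [0.14,[0.001,0,0],[0,0,0]],
  [0.14,[0.001,0,0],[0,0,0]],
  [0.14,[0,0,0],[0,0,0]],
  [0.14,[0,0,0],[0,0,0]],
  [0.14,[0,0,0],[0,0,0]],
  [0.14,[0,0,0],[0,0,0]],
  [0.14,[0,0,0],[0,0,0]],
  [0.14,[0,0,0],[0,0,0]],
  [0.14,[0,0,0],[0,0,0]],
  [0.14,[0,0,0],[0,0,0]],
])

```text
time: 10.25
eef_pos: [0.5474, 0.0775, 0.0413]
tcp_rot: [0.789, 0.614, -0.002, 0.001]
contact_force: [-1.7, -9.9, 0.6]
opening: 0.251
finger_force: 19.7
```

```bash
python3 -c "
from h import *
where()"
```

```text
t 10.25 TCP [0.5474 0.0775 0.0413] in outlet mm [ -2.  -97.3  41.3] F outlet [  0.8 -10.    0.6] ff 19.7 op 0.251
tool axes in outlet x,y,z: [[-0.001, 1.0, -0.004], [1.0, 0.001, -0.001], [-0.001, -0.004, -1.0]]
```

move_arm([
  [0.14,[0.001,0,0],[0,0,0]],
  [0.14,[0,0,0],[0,0,0]],
  [0.14,[0,0,0],[0,0,0]],
  [0.14,[0,0,0],[0,0,0]],
  [0.14,[-0.001,0,0],[0,0,0]],
  [0.14,[-0.001,0,0],[0,0,0]],
  [0.3,[0,0,0],[0,0,0]],
  [0.45,[0,0,0],[0,0,0]],
  [0.6,[0,0,0],[0,0,0]],
  [0.8,[0,0,0],[0,0,0]],
])

```text
time: 11.08
eef_pos: [0.5481, 0.0791, 0.0417]
tcp_rot: [0.79, 0.613, 0.001, 0.0]
contact_force: [-0.8, -0.3, 0.5]
opening: 0.714
finger_force: 0.0
```

```bash
python3 -c "
from h import *
where()"
```

```text
t 11.08 TCP [0.5481 0.0791 0.0417] in outlet mm [ -1.7 -95.6  41.7] F outlet [-0.7 -0.5  0.5] ff 0.0 op 0.714
tool axes in outlet x,y,z: [[-0.0, 1.0, 0.001], [1.0, 0.0, 0.001], [0.001, 0.001, -1.0]]
```

Flanges touch at about 10 N. I'm released and will now rise, shut the fingers and turn the tool for the clamp.

move_arm([
  [1,[0,0,-0.01],[0,0,0]],
  [1,[0,0,-0.03],[0,0,0]],
  [1,[0,0,-0.04],[0,0,0]],
  [1,[0,0,-0.04],[0,0,0]],
  [0.5,[0,0,-0.04],[0,0,0]],
  [0,[0,0,0],[0,0,-0.125]],
  [0,[0,0,0],[0,0,-0.125]],
  [0,[0,0,0],[0,0,-0.125]],
  [0,[0,0,0],[0,0,-0.125]],
  [0,[0,0,0],[0,0,-0.125]],
])

```text
time: 11.92
eef_pos: [0.5477, 0.0788, 0.2025]
tcp_rot: [0.56, 0.828, 0.001, 0.0]
contact_force: [0.1, 0.2, 0.5]
opening: 0.146
finger_force: 0.0
```

move_arm([
  [0,[0,0,0],[0,0,-0.12]],
  [0,[0,0,0],[0,0,-0.12]],
  [0,[0,0,0],[0,0,-0.12]],
  [0,[0,0,0],[0,0,-0.12]],
  [0,[0,0,0],[0,0,-0.12]],
  [0,[0,0,0],[0,0,-0.12]],
  [0,[0,0,0],[0,0,-0.12]],
  [0,[0,0,0],[0,0,-0.105]],
  [0,[0,0,0],[0,0,0]],
  [0,[0,0,0],[0,0,0]],
])

```text
time: 12.75
eef_pos: [0.5477, 0.0787, 0.202]
tcp_rot: [0.126, 0.992, 0.0, 0.0]
contact_force: [0.6, -0.1, -0.5]
opening: -0.003
finger_force: 0.0
```

```bash
cat >> h.py <<'E'
O=O+RO@np.array([-.0015,0,0])
TX=np.array([[-1,0,0],[0,1,0],[0,0,-1.]])
E
python3 -c "
from h import *
to(.11,0,.2,TX)"
```

```text
t 12.75 TCP [0.5477 0.0787 0.202 ] in outlet mm [ -0.5 -96.1 202. ] F outlet [ 0.6  0.  -0.5] ff 0.0 op -0.003
tool axes in outlet x,y,z: [[-1.0, 0.003, -0.001], [0.003, 1.0, 0.0], [0.001, 0.0, -1.0]]
shift tool mm [-110.1   96.4    2.2]
turn [ 0.     0.001 -0.003]
```

move_arm([
  [0,[-0.037,0,0],[0,0,0]],
  [0,[-0.037,0,0],[0,0,0]],
  [0,[-0.036,0.0,0],[0,0,0]],
  [0,[0,0.032,0],[0,0,0]],
  [0,[0,0.032,0],[0,0,0]],
  [0,[0,0.032,0],[0,0,0]],
  [0,[0,0,0.025],[0,0,0]],
  [0,[0,0,0.025],[0,0,0]],
  [0,[0,0,0.02],[0,0,0]],
  [0,[0,0,0],[0,0,0]],
])

```text
time: 13.58
eef_pos: [0.6746, 0.1444, 0.1253]
tcp_rot: [0.126, 0.992, -0.001, -0.005]
contact_force: [-0.8, 0.3, -0.5]
opening: -0.001
finger_force: 0.0
```

```bash
python3 -c "
from h import *
to(.0575,0,.14,TX)
a=read_camera('side')[165:265,255:415,::-1]; b=read_camera('top')[180:240,200:360,::-1]
f=lambda a:cv2.convertScaleAbs(cv2.resize(a,None,fx=3.7,fy=3.7,interpolation=cv2.INTER_CUBIC),alpha=1.6)
cv2.imwrite('pics/m3.png',np.vstack([f(a),f(b)]))"
```

```text
t 13.58 TCP [0.6746 0.1444 0.1253] in outlet mm [106.2  -1.  125.3] F outlet [-0.9  0.1 -0.5] ff 0.0 op -0.001
tool axes in outlet x,y,z: [[-1.0, 0.003, 0.01], [0.002, 1.0, -0.003], [-0.01, -0.003, -1.0]]
shift tool mm [ 48.8   0.9 -14.2]
turn [-0.003 -0.01  -0.002]
```

View pics/m3.png

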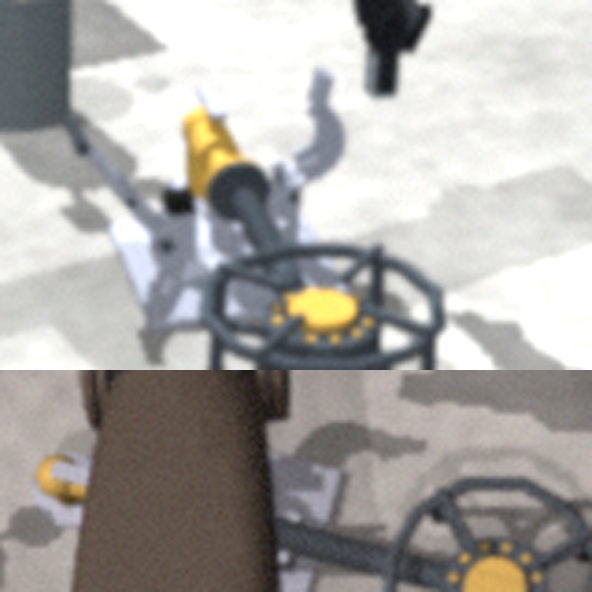

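Side view (top half): fingertip at (380,92), to the right of the ear at (322,80), with the flanges together. I'll push the ear over.

move_arm([
  [0,[0.01,0.001,-0.003],[0,0.01,0]],
  [0,[0.01,0,-0.003],[0,0,0]],
  [0,[0.01,0,-0.003],[0,0,0]],
  [0,[0.006,0,-0.002],[0,0,0]],
  [0,[0.006,0,-0.002],[0,0,0]],
  [0,[0.006,0,-0.001],[0,0,0]],
  [0,[0.0075,0,0],[0,0,0]],
  [0,[0.0075,0,0.001],[0,0,0]],
  [0,[0.0075,0,0.001],[0,0,0]],
  [0,[0.0,0,0],[0,0,0]],
])

```text
time: 14.52
eef_pos: [0.6084, 0.1631, 0.1437]
tcp_rot: [0.125, 0.992, 0.001, -0.006]
contact_force: [1.0, 0.5, 1.1]
opening: 0.002
finger_force: 0.3
```

```bash
python3 -c "
from h import *
to(.006,0,.128,TX)"
```

```text
t 14.52 TCP [0.6084 0.1631 0.1437] in outlet mm [ 37.4   0.7 143.7] F outlet [0.8 0.8 1.1] ff 0.3 op 0.002
tool axes in outlet x,y,z: [[-1.0, 0.0, 0.012], [0.0, 1.0, -0.0], [-0.012, -0.0, -1.0]]
shift tool mm [31.2 -0.7 16.1]
turn [-0.    -0.012 -0.   ]
```

move_arm([
  [0,[0.008,-0.0005,0.004],[0,0,0]],
  [0,[0.008,0,0.004],[0,0,0]],
  [0,[0.008,0,0.004],[0,0,0]],
  [0,[0.007,0,0.004],[0,0,0]],
  [0,[0.0055,0,0.003],[0,0,0]],
  [0,[0.0055,0,0.003],[0,0,0]],
  [0,[0.0055,0,0.0035],[0,0,0]],
  [0,[0.0055,0,0.0035],[0,0,0]],
  [0,[0,0,0],[0,0,0]],
  [0,[0.0,0,0],[0,0,0]],
])

```text
time: 15.35
eef_pos: [0.5569, 0.1754, 0.1145]
tcp_rot: [0.125, 0.992, 0.0, -0.007]
contact_force: [-0.2, 0.3, 0.1]
opening: 0.0
finger_force: 0.0
```

```bash
python3 -c "
from h import *
to(-.036,0,.095,TX)"
```

```text
t 15.35 TCP [0.5569 0.1754 0.1145] in outlet mm [-1.550e+01 -1.000e-01  1.145e+02] F outlet [-0.3  0.3  0.1] ff 0.0 op 0.000
tool axes in outlet x,y,z: [[-1.0, 0.001, 0.013], [0.001, 1.0, -0.001], [-0.013, -0.001, -1.0]]
shift tool mm [20.2  0.1 19.8]
turn [-0.001 -0.013 -0.001]
```

move_arm([
  [0,[0.005,0,0.005],[0,0,0]],
  [0,[0.005,0,0.005],[0,0,0]],
  [0,[0.005,0,0.005],[0,0,0]],
  [0,[0.005,0,0.005],[0,0,0]],
  [0,[0.002,0,0.005],[0,0,0]],
  [0,[0.002,0,0.004],[0,0,0]],
  [0,[0.001,0,0.004],[0,0,0]],
  [0,[0.001,0,0.004],[0,0,0]],
  [0,[0,0,0],[0,0,0]],
  [0,[0.0,0,0],[0,0,0]],
])

```text
time: 16.18
eef_pos: [0.5322, 0.1818, 0.078]
tcp_rot: [0.125, 0.992, 0.0, -0.006]
contact_force: [1.0, -0.8, 0.3]
opening: 0.0
finger_force: 0.0
```

```bash
python3 -c "
from h import *
to(-.042,0,.0685,TX)"
```

```text
t 16.18 TCP [0.5322 0.1818 0.078 ] in outlet mm [-41.1  -0.   78. ] F outlet [ 1.2 -0.6  0.3] ff 0.0 op 0.000
tool axes in outlet x,y,z: [[-1.0, 0.001, 0.012], [0.001, 1.0, -0.001], [-0.012, -0.001, -1.0]]
shift tool mm [0.8 0.  9.5]
turn [-0.001 -0.012 -0.001]
```

move_arm([
  [0,[0.001,0,0.002],[0,0,0]],
  [0,[0,0,0.002],[0,0,0]],
  [0,[0,0,0.002],[0,0,0]],
  [0,[0,0,0.001],[0,0,0]],
  [0,[0,0,0.001],[0,0,0]],
  [0,[0,0,0.001],[0,0,0]],
  [0,[0,0,0],[0,0,0]],
  [0,[0,0,0],[0,0,0]],
  [0,[0,0,0],[0,0,0]],
  [0,[0.0,0,0],[0,0,0]],
])

```text
time: 17.02
eef_pos: [0.5315, 0.1822, 0.0704]
tcp_rot: [0.125, 0.992, 0.001, -0.005]
contact_force: [-2.8, 0.5, 5.2]
opening: 0.001
finger_force: 2.5
```

```bash
python3 -c "
from h import *
to(-.042,0,.0685,TX)"
```

```text
t 17.02 TCP [0.5315 0.1822 0.0704] in outlet mm [-41.8   0.2  70.4] F outlet [-2.9 -0.3  5.2] ff 2.5 op 0.001
tool axes in outlet x,y,z: [[-1.0, 0.001, 0.011], [0.001, 1.0, -0.0], [-0.011, -0.0, -1.0]]
shift tool mm [ 0.2 -0.2  1.9]
turn [-0.    -0.011 -0.001]
```

move_arm([
  [0,[0,0,0.001],[0,0,0]],
  [0,[0,0,0.001],[0,0,0]],
  [0,[0,0,0],[0,0,0]],
  [0,[0,0,0],[0,0,0]],
  [0,[0,0,0],[0,0,0]],
  [0,[0,0,0],[0,0,0]],
  [0,[0,0,0],[0,0,0]],
  [0,[0,0,0],[0,0,0]],
  [0,[0,0,0],[0,0,0]],
  [0,[0.0,0,0],[0,0,0]],
])

```text
time: 17.85
eef_pos: [0.5315, 0.1822, 0.0703]
tcp_rot: [0.125, 0.992, 0.0, -0.006]
contact_force: [-7.8, -1.9, 14.7]
opening: -0.001
finger_force: 6.9
```

```bash
python3 -c "
from h import *
where()
a=read_camera('side')[165:265,255:415,::-1]; b=read_camera('top')[180:240,200:360,::-1]
f=lambda a:cv2.convertScaleAbs(cv2.resize(a,None,fx=3.7,fy=3.7,interpolation=cv2.INTER_CUBIC),alpha=1.6)
cv2.imwrite('pics/m4.png',np.vstack([f(a),f(b)]))"
```

```text
t 17.85 TCP [0.5315 0.1822 0.0703] in outlet mm [-41.8   0.3  70.3] F outlet [-7.1 -3.8 14.7] ff 6.9 op -0.001
tool axes in outlet x,y,z: [[-1.0, 0.0, 0.012], [0.0, 1.0, -0.001], [-0.012, -0.001, -1.0]]
```

View pics/m4.png

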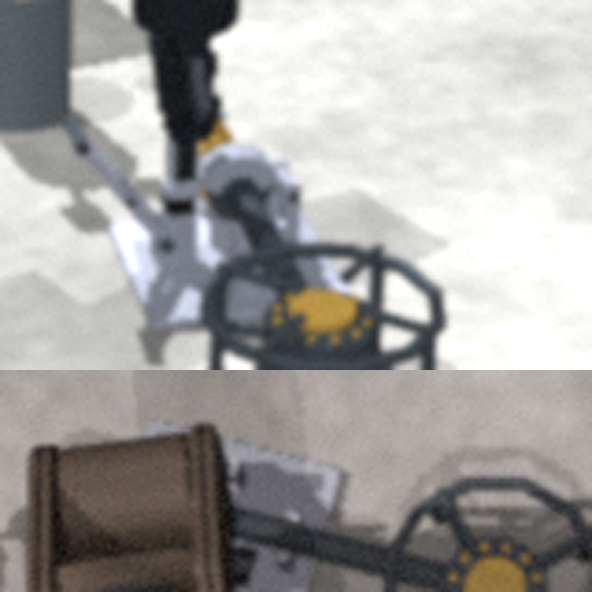

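The side view shows the clamp closed over both flanges, with its ear under the fingertip at (180,188) and pressed at 15 N on the pad without yielding (ear top about 70 mm). Next, the latch.

move_arm([
  [0,[0,0,-0.01],[0,0.005,0]],
  [0,[0,0,-0.04],[0,0.005,0]],
  [0,[0,0,-0.04],[0,0,0]],
  [0,[0,0,-0.04],[0,0,0]],
  [0,[0.038,0,0],[0,0,0]],
  [0,[0.038,0,0],[0,0,0]],
  [0,[0.038,0,0],[0,0,0]],
  [0,[0,0,0.03],[0,0,0]],
  [0,[0,0,0.03],[0,0,0]],
  [0,[0,0,0],[0,0,0]],
])

```text
time: 18.78
eef_pos: [0.4181, 0.2093, 0.1351]
tcp_rot: [0.125, 0.992, -0.0, -0.014]
contact_force: [-0.7, -0.6, -1.9]
opening: 0.005
finger_force: 0.0
```

```bash
python3 -c "
from h import *
to(-.145,0,.105,TX)"
```

```text
t 18.78 TCP [0.4181 0.2093 0.1351] in outlet mm [-158.4   -1.6  135.1] F outlet [-0.6 -0.8 -1.9] ff 0.0 op 0.005
tool axes in outlet x,y,z: [[-1.0, 0.0, 0.028], [-0.0, 1.0, -0.005], [-0.028, -0.005, -1.0]]
shift tool mm [-14.3   1.7  29.7]
turn [-0.005 -0.028 -0.   ]
```

move_arm([
  [0,[0,0.001,0.015],[-0.005,-0.014,0]],
  [0,[0,0.001,0.015],[0,-0.014,0]],
  [0,[-0.006,0,0],[0,0,0]],
  [0,[-0.006,0,0],[0,0,0]],
  [0,[-0.004,0,0],[0,0,0]],
  [0,[-0.004,0,0],[0,0,0]],
  [0,[-0.004,0,0],[0,0,0]],
  [0,[-0.004,0,0],[0,0,0]],
  [0,[-0.004,0,0],[0,0,0]],
  [0,[0,0,0],[0,0,0]],
])

```text
time: 19.62
eef_pos: [0.453, 0.2048, 0.1117]
tcp_rot: [0.126, 0.992, 0.002, 0.002]
contact_force: [-6.1, 1.1, 4.6]
opening: 0.001
finger_force: 3.2
```

```bash
python3 -c "
from h import *
where()"
```

```text
t 19.62 TCP [0.453  0.2048 0.1117] in outlet mm [-123.4    2.7  111.7] F outlet [-6.2 -0.4  4.6] ff 3.2 op 0.001
tool axes in outlet x,y,z: [[-1.0, 0.002, -0.004], [0.002, 1.0, 0.005], [0.004, 0.005, -1.0]]
```

move_arm([
  [0,[-0.005,-0.001,-0.004],[0,0,0]],
  [0,[-0.005,-0.001,-0.004],[0,0,0]],
  [0,[-0.005,0,-0.003],[0,0,0]],
  [0,[-0.005,0,-0.003],[0,0,0]],
  [0,[-0.005,0,-0.002],[0,0,0]],
  [0,[-0.005,0,-0.002],[0,0,0]],
  [0,[-0.005,0,-0.001],[0,0,0]],
  [0,[-0.005,0,-0.001],[0,0,0]],
  [0,[-0.005,0,-0.001],[0,0,0]],
  [0,[0,0,0],[0,0,0]],
])

```text
time: 20.45
eef_pos: [0.4976, 0.1908, 0.1319]
tcp_rot: [0.125, 0.992, 0.002, 0.005]
contact_force: [-1.1, 0.5, -1.7]
opening: 0.002
finger_force: 0.6
```

```bash
python3 -c "
from h import *
where()"
```

```text
t 20.45 TCP [0.4976 0.1908 0.1319] in outlet mm [-7.680e+01  1.000e-01  1.319e+02] F outlet [-1.2  0.2 -1.7] ff 0.6 op 0.002
tool axes in outlet x,y,z: [[-1.0, 0.001, -0.009], [0.001, 1.0, 0.005], [0.009, 0.005, -1.0]]
```

move_arm([
  [0,[0,0,0.002],[0,-0.009,0]],
  [0,[0,0,0.002],[0,0,0]],
  [0,[-0.003,0,0],[0,0,0]],
  [0,[-0.003,0,0],[0,0,0]],
  [0,[-0.003,0,0],[0,0,0]],
  [0,[-0.003,0,0],[0,0,0]],
  [0,[0,0,0],[0,0,0]],
  [0,[0,0,0],[0,0,0]],
  [0,[0,0,0],[0,0,0]],
  [0,[0,0,0],[0,0,0]],
])

```text
time: 21.28
eef_pos: [0.5085, 0.1879, 0.1278]
tcp_rot: [0.125, 0.992, 0.001, 0.009]
contact_force: [-0.6, 1.0, -0.1]
opening: 0.001
finger_force: 0.0
```

```bash
python3 -c "
from h import *
where()"
```

```text
t 21.28 TCP [0.5085 0.1879 0.1278] in outlet mm [-65.4   0.  127.8] F outlet [-0.9  0.8 -0.1] ff 0.0 op 0.001
tool axes in outlet x,y,z: [[-1.0, 0.001, -0.018], [0.001, 1.0, 0.005], [0.018, 0.005, -1.0]]
```

move_arm([
  [0,[-0.002,0,0],[0,0.009,0]],
  [0,[-0.002,0,0],[0,0.009,0]],
  [0,[-0.002,0,0],[0,0,0]],
  [0,[-0.001,0,0],[0,0,0]],
  [0,[-0.001,0,0],[0,0,0]],
  [0,[0,0,0],[0,0,0]],
  [0,[0,0,0],[0,0,0]],
  [0,[0,0,0],[0,0,0]],
  [0,[0,0,0],[0,0,0]],
  [0,[0,0,0],[0,0,0]],
])

```text
time: 22.12
eef_pos: [0.5156, 0.1861, 0.1275]
tcp_rot: [0.125, 0.992, 0.002, -0.0]
contact_force: [-1.6, 0.3, -2.4]
opening: -0.001
finger_force: 1.1
```

```bash
python3 -c "
from h import *
where()
a=read_camera('side')[165:265,255:415,::-1]; b=read_camera('top')[180:240,200:360,::-1]
f=lambda a:cv2.convertScaleAbs(cv2.resize(a,None,fx=3.7,fy=3.7,interpolation=cv2.INTER_CUBIC),alpha=1.6)
cv2.imwrite('pics/m5.png',np.vstack([f(a),f(b)]))"
```

```text
t 22.12 TCP [0.5156 0.1861 0.1275] in outlet mm [-5.820e+01  1.000e-01  1.275e+02] F outlet [-1.6 -0.1 -2.4] ff 1.1 op -0.001
tool axes in outlet x,y,z: [[-1.0, 0.001, 0.001], [0.001, 1.0, 0.005], [-0.001, 0.005, -1.0]]
```

View pics/m5.png

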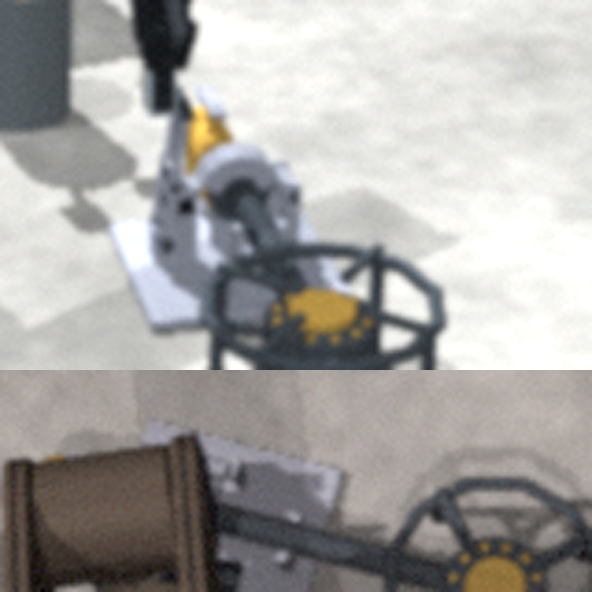

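The lever is now about upright, with its bar at (178,100) against the fingertip and the hook over the ear. I'll go on gently.

move_arm([
  [0,[-0.001,0,0],[0,0,0]],
  [0,[-0.001,0,0],[0,0,0]],
  [0,[-0.001,0,0],[0,0,0]],
  [0,[-0.001,0,0],[0,0,0]],
  [0,[0,0,0],[0,0,0]],
  [0,[0,0,0],[0,0,0]],
  [0,[0,0,0],[0,0,0]],
  [0,[0,0,0],[0,0,0]],
  [0,[0,0,0],[0,0,0]],
  [0,[0,0,0],[0,0,0]],
])

```text
time: 23.05
eef_pos: [0.5189, 0.1853, 0.1273]
tcp_rot: [0.125, 0.992, 0.002, -0.001]
contact_force: [-5.6, 0.3, -3.6]
opening: -0.001
finger_force: 2.5
```

```bash
python3 -c "
from h import *
where()"
```

```text
t 23.05 TCP [0.5189 0.1853 0.1273] in outlet mm [-5.470e+01  1.000e-01  1.273e+02] F outlet [-5.5 -1.1 -3.6] ff 2.5 op -0.001
tool axes in outlet x,y,z: [[-1.0, 0.001, 0.003], [0.001, 1.0, 0.004], [-0.003, 0.004, -1.0]]
```

move_arm([
  [0,[-0.001,0,0],[0,0,0]],
  [0,[-0.001,0,0],[0,0,0]],
  [0,[0,0,0],[0,0,0]],
  [0,[0,0,0],[0,0,0]],
  [0,[0,0,0],[0,0,0]],
  [0,[0,0,0],[0,0,0]],
  [0,[0,0,0],[0,0,0]],
  [0,[0,0,0],[0,0,0]],
  [0,[0,0,0],[0,0,0]],
  [0,[0,0,0],[0,0,0]],
])

```text
time: 23.88
eef_pos: [0.5204, 0.1849, 0.1271]
tcp_rot: [0.125, 0.992, 0.002, -0.002]
contact_force: [-5.2, 1.9, -2.6]
opening: -0.002
finger_force: 3.0
```

```bash
python3 -c "
from h import *
where()"
```

```text
t 23.88 TCP [0.5204 0.1849 0.1271] in outlet mm [-53.2   0.  127.1] F outlet [-5.5  0.5 -2.6] ff 3.0 op -0.002
tool axes in outlet x,y,z: [[-1.0, 0.001, 0.004], [0.001, 1.0, 0.004], [-0.004, 0.004, -1.0]]
```

move_arm([
  [0,[-0.001,0,0],[0,0,0]],
  [0,[-0.001,0,0],[0,0,0]],
  [0,[-0.001,0,0],[0,0,0]],
  [0,[0,0,0],[0,0,0]],
  [0,[0,0,0],[0,0,0]],
  [0,[0,0,0],[0,0,0]],
  [0,[0,0,0],[0,0,0]],
  [0,[0,0,0],[0,0,0]],
  [0,[0,0,0],[0,0,0]],
  [0,[0,0,0],[0,0,0]],
])

```text
time: 24.72
eef_pos: [0.5224, 0.1843, 0.1268]
tcp_rot: [0.125, 0.992, 0.002, -0.003]
contact_force: [-7.9, 2.5, -2.2]
opening: 0.0
finger_force: 4.0
```

```bash
python3 -c "
from h import *
where()"
```

```text
t 24.72 TCP [0.5224 0.1843 0.1268] in outlet mm [-51.1   0.  126.8] F outlet [-8.3  0.4 -2.2] ff 4.0 op 0.000
tool axes in outlet x,y,z: [[-1.0, 0.001, 0.007], [0.001, 1.0, 0.004], [-0.007, 0.004, -1.0]]
```

move_arm([
  [0,[-0.001,0,0],[0,0,0]],
  [0,[-0.001,0,0],[0,0,0]],
  [0,[-0.001,0,0],[0,0,0]],
  [0,[0,0,0],[0,0,0]],
  [0,[0,0,0],[0,0,0]],
  [0,[0,0,0],[0,0,0]],
  [0,[0,0,0],[0,0,0]],
  [0,[0,0,0],[0,0,0]],
  [0,[0,0,0],[0,0,0]],
  [0,[0,0,0],[0,0,0]],
])

```text
time: 25.55
eef_pos: [0.5243, 0.1838, 0.1265]
tcp_rot: [0.125, 0.992, 0.002, -0.004]
contact_force: [-9.8, 2.5, -1.8]
opening: -0.005
finger_force: 5.1
```

```bash
python3 -c "
from h import *
where()"
```

```text
t 25.55 TCP [0.5243 0.1838 0.1265] in outlet mm [-49.1   0.  126.5] F outlet [-10.1  -0.   -1.8] ff 5.1 op -0.005
tool axes in outlet x,y,z: [[-1.0, 0.001, 0.009], [0.001, 1.0, 0.004], [-0.009, 0.004, -1.0]]
```

move_arm([
  [0,[-0.001,0,0],[0,0,0]],
  [0,[-0.001,0,0],[0,0,0]],
  [0,[-0.001,0,0],[0,0,0]],
  [0,[-0.001,0,0],[0,0,0]],
  [0,[0,0,0],[0,0,0]],
  [0,[0,0,0],[0,0,0]],
  [0,[0,0,0],[0,0,0]],
  [0,[0,0,0],[0,0,0]],
  [0,[0,0,0],[0,0,0]],
  [0,[0,0,0],[0,0,0]],
])

```text
time: 26.38
eef_pos: [0.5265, 0.1833, 0.1261]
tcp_rot: [0.125, 0.992, 0.002, -0.007]
contact_force: [-14.3, 3.8, 0.9]
opening: 0.002
finger_force: 7.3
```

```bash
python3 -c "
from h import *
where()"
```

```text
t 26.38 TCP [0.5265 0.1833 0.1261] in outlet mm [-47.   -0.  126.1] F outlet [-14.8   0.2   0.9] ff 7.3 op 0.002
tool axes in outlet x,y,z: [[-1.0, 0.001, 0.014], [0.001, 1.0, 0.003], [-0.014, 0.003, -1.0]]
```

That's about 15 N, so I stop here, back off slowly and leave.

move_arm([
  [0,[0,0,0],[0,0,0]],
  [0,[0,0,0],[0,0,0]],
  [0,[0.002,0,0],[0,0,0]],
  [0,[0.003,0,0],[0,0,0]],
  [0,[0.005,0,0],[0,0,0]],
  [0,[0.01,0,0],[0,0,0]],
  [0,[0.02,0,0],[0,0,0]],
  [0,[0.01,0,-0.03],[0,0,0]],
  [0,[0,0,-0.035],[0,0,0]],
  [0,[0,0,-0.035],[0,0,0]],
])

```text
time: 27.22
eef_pos: [0.4825, 0.1942, 0.2295]
tcp_rot: [0.125, 0.992, 0.003, 0.001]
contact_force: [0.7, 0.8, -0.2]
opening: 0.003
finger_force: 0.0
```

move_arm([
  [0,[0,0.04,0],[0,0,0]],
  [0,[0,0.04,0],[0,0,0]],
  [0,[0,0.04,0],[0,0,0]],
  [0,[0,0.04,0],[0,0,0]],
  [0,[0,0.04,0],[0,0,0]],
  [0,[0,0.04,0],[0,0,0]],
  [0,[0,0,0],[0,0,0]],
  [0,[0,0,0],[0,0,0]],
  [0,[0,0,0],[0,0,0]],
  [0,[0,0,0],[0,0,0]],
])

```text
time: 28.05
eef_pos: [0.5428, 0.4258, 0.2301]
tcp_rot: [0.126, 0.992, 0.003, 0.001]
contact_force: [0.1, -0.9, -0.4]
opening: 0.003
finger_force: 0.0
```

```bash
python3 -c "
from h import *
where()
a=read_camera('side')[165:265,255:415,::-1]; b=read_camera('top')[180:240,200:360,::-1]
f=lambda a:cv2.convertScaleAbs(cv2.resize(a,None,fx=3.7,fy=3.7,interpolation=cv2.INTER_CUBIC),alpha=1.6)
cv2.imwrite('pics/m6.png',np.vstack([f(a),f(b)]))"
```

```text
t 28.05 TCP [0.5428 0.4258 0.2301] in outlet mm [-91.1 239.  230.1] F outlet [ 0.3 -0.8 -0.4] ff 0.0 op 0.003
tool axes in outlet x,y,z: [[-1.0, 0.002, -0.001], [0.002, 1.0, 0.006], [0.001, 0.006, -1.0]]
```

View pics/m6.png

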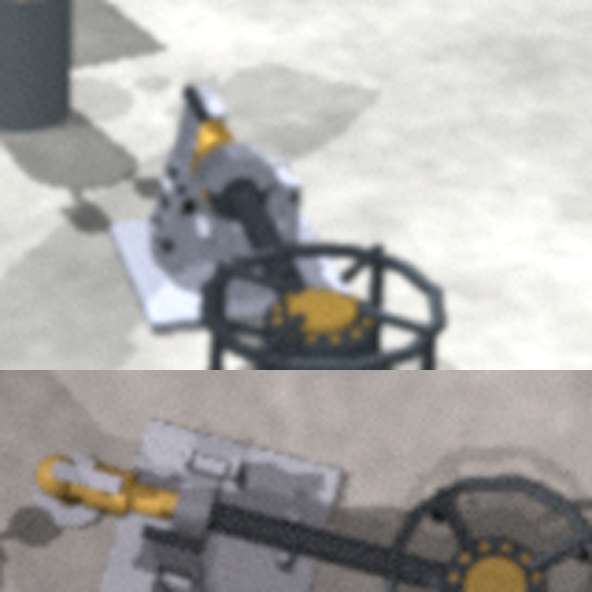

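The lever leans over the clamp with its bar at (192,95), the clamp is closed over the joined flanges at (195,510 lower view), and the robot is clear. The hand is near the tall spoons, so I'll move it off before handing in.

move_arm([
  [0,[0,0,-0.04],[0,0,0]],
  [0,[0,0,-0.03],[0,0,0]],
  [0,[0.03,-0.025,0],[0,0,0]],
  [0,[0.03,-0.025,0],[0,0,0]],
  [0,[0,-0.025,0],[0,0,0]],
  [0,[0,0,0],[0,0,0]],
  [0,[0,0,0],[0,0,0]],
  [0,[0,0,0],[0,0,0]],
  [0,[0,0,0],[0,0,0]],
  [0,[0,0,0],[0,0,0]],
])

```text
time: 28.98
eef_pos: [0.4663, 0.3688, 0.2987]
tcp_rot: [0.125, 0.992, 0.003, -0.0]
contact_force: [-0.4, 0.0, -0.5]
opening: -0.001
finger_force: 0.0
```

```bash
python3 -c "
from h import *
where(); print(sign_off())"
```

```text
t 28.98 TCP [0.4663 0.3688 0.2987] in outlet mm [-151.2  164.8  298.7] F outlet [-0.4 -0.1 -0.5] ff 0.0 op -0.001
tool axes in outlet x,y,z: [[-1.0, 0.001, 0.001], [0.001, 1.0, 0.005], [-0.001, 0.005, -1.0]]
the job is handed in; nothing more can be done
None
```

The job is handed in at 29 s, with no verdict shown: the flanges are together, the clamp is pressed onto its pad, and the latch was pushed over with about 15 N and left holding, with the robot clear.

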